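Wheel the parts caddy into its bench dock

ROBOT

A 6-joint arm with a two-finger parallel gripper is mounted at the origin on the work surface. World frame = base frame: x ahead of the robot, y to its left, z up, the work surface at z = 0. Lengths are in m, angles in rad, forces in N, time in s.
With the tool pointing down it reaches from about 0.375 to 0.925 m from the base axis. Payload 5.7 kg.
Tool frame: the origin (TCP) lies on the mounting face of the last link; the fingertips stand 182 mm ahead of it and the grasp point (between the pads) lies 163 mm ahead of it; z points along the fingers, y is the line along which they close (so a half turn about z gives the same grasp; the last joint's range is limited). The gripper opens to 88 mm and grips with 3 to 60 N. Pads are 20 mm wide; open, the fingers measure 115 mm over their backs; the gripper's body (75 mm by 178 mm) begins 61 mm behind the grasp point.
Start: joints at [1.039, 0.359, 1.51, -0, 1.272, -0.115], TCP at [0.243, 0.549, 0.405] pointing down, gripper open.
Joint ranges: [-2.97, 2.97], [-1.01, 2.36], [0.21, 2.38], [-0.96, 4.11], [0.2, 2.71], [-2.98, 2.98]. Speed limits (rad/s): [2.39, 2.39, 3.14, 3.14, 3.14, 3.14].

INTERFACE

Orientations are given as a rotation vector (axis times angle).
In Python, from cell import manip gives the robot as it stands.
- The arm moves only by the shell command python3 -m handwheel 'ROWS'. ROWS is JSON, a list of rows, each a list of 3 entries, a list of its own where there are three numbers: the shift along the tool's x, y, z each as a share of 0.1 m, from -1 to 1, then the turn about the tool's z as a share of 360 degrees, from -1 to 1, then the finger opening in mm, from 0 to 87.8. A call has 1 to 20 rows; each row is the pose to reach, as a shift and turn from the pose commanded when the call began, along the tool's axes at that moment, turning the shorter way round; what a row does not reach only later rows make up. A row lasts 1/8 s, in which the tool goes at most 62.5 mm and 10.7 degrees, less where a joint would pass 70% of its speed; a pose out of reach is approached as far as the arm can. A call with a number of a shift or a turn outside -1 to 1 is refused whole. A call with a gripper value outside its range is refused whole. The fingers move at their own pace and stop on an object; the grip force is fixed at half the most. Time passes only in rows, so rows that repeat a pose let the fingers close. It gives the time, the measured TCP pose, the force, the opening and the grip force at its end, in the units of the state.
- manip.observe(): the state, without advancing time (a new reading comes with each control period).
- manip.capture(name): name is "scene" or "top" or "wrist"; returns a dict with "frame" (400x640x3 uint8, red, green, blue), "depth" (400x640 float32, m along the optical axis (not along the pixel's ray), 0 where there is no reading), "fovy" (degrees; the focal length in pixels is half the picture's height over the tangent of half this angle, whatever the lens; pixels are square), "cx", "cy" (the principal point, pixels), "extrinsics" (4x4, takes a point from camera to world coordinates). Camera axes: x right, y down, z forward; pixel columns grow to the right and rows downward; lengths in m; the calibration is good to about 2 mm. A picture is of the moment at which its call begins.
- manip.close_job(): hands the job in; it is judged then, once.
Trained networks look in a picture, given as the dict that the camera call returned (one of the last four; its "shot" number tells which), for a name from the list of things; names that differ only in an ending like _2 or _b are one class to them, and where a whole thing is asked for, a point or a joint stands for the part that bears it (a point fixed in the world has none). Each returns a list of dicts, best first, with "confidence" (0 to 1); they miss things now and then, are a little off and sometimes report something else, mostly with a low value. They report only what shows in the picture. A call takes as long as a camera call. They do not tell look-alikes from the thing itself.
- manip.recognise(picture, name): "rect" ([left, top, right, bottom] in pixels, round what is visible of it).
The state is a dict: "time": time; "joint_positions": joint angles; "joint_vel": joint speeds; "effort": joint torques, N m; "tool_pos": TCP position; "tcp_rot": TCP orientation; "ft_force": force on the tool from outside, world axes, zero at the start; "torque": the same for the moment, N m; "width": finger opening in m; "gripper_force": force on a finger pad.
Only numpy, scipy, OpenCV 4.12 (cv2) and the standard library are available. Lean on these libraries where they do the work, as an engineer would, in place of code of your own. Each camera call takes 0.05 s, during which the arm holds its last target. There are 200 camera calls.

TASK

Take the small red parts caddy by its push handle and push it forward, wheels on the bench, until both front swivel castors trail straight behind their pivots, while its nose is still well short of the catch. Then steer it nose first between the two yellow lines and press it home, firmly enough for its front bar to snap past the sprung roller and rest on the rubber buffers, but without ramming them. Let go and leave it standing there, held by the catch, with the things around it undisturbed.

Things in the scene. Friction and masses are not known exactly. Their poses are not given: they have to be found in the camera images.
- caddy: Red sheet-steel parts caddy, 0.7 to 1 kg, on four 25 mm wheels; origin on the bench midway between the rear wheels; x points forward to its nose, y to its left, z up. The rear wheels are fixed (y +-52 mm): they roll only along x, so it turns freely on the spot about its origin. Tray 136 mm wide, x -8 to 138 mm, rim 62 mm high; sockets at its front reach 75 mm. Keep its wheels on the bench.
- handle (a point): Middle of the caddy's push handle: a level round bar, 12 mm thick, along the caddy's y, its centre 85 mm above the bench and 45 mm behind the caddy's origin; 100 mm free between its two uprights, nothing below it, 30 mm free between it and the tray's rear wall, whose top is 25 mm lower.
- nose (a point): Middle of the steel bar across the caddy's nose (8 mm thick, 68 mm wide, along the caddy's y), 165 mm ahead of the caddy's origin and 55 mm above the bench. There are 23 mm free between it and the tray.
- castor_l (a joint): Left front castor's swivel, rad: 0 (or any full turn) when its wheel trails straight behind its pivot as the caddy runs forward, pi when it points ahead; grows counter-clockwise from above. It swings round by itself as the caddy is pushed forward: some 45 mm of straight travel brings it to within 0.25 rad.
- castor_r (a joint): Right front castor's swivel, the same. Both should trail straight before the nose bar passes dock x 145 mm.
- castor_wheel_l (a point): Centre of the left front castor's wheel (25 mm diameter), 12 mm from its swivel pivot, which is at x 125 mm, y +45 mm in the caddy's frame.
- castor_wheel_r (a point): Centre of the right front castor's wheel, the same with its pivot at y -45 mm.
- dock: The dock on the bench: two yellow tape lines, then a slotted dark plate (140 x 84 x 4 mm, bolted down) with the catch on it, up to 85 mm high. Origin on the bench, at the middle of the bay's mouth; x points along the bay's centre line to the catch (the caddy's x when parked). The lines run from x 0 to 200 mm with their inner edges at y +-80 mm; the plate from x 205 to 345 mm.
- bay_floor (a point): Point on the bay's centre line, 50 mm beyond the dock's origin. The catch is bolted anywhere along the slots, where is not measured: home, the nose bar lies at any dock x from 170 to 230 mm. A white sprung roller on an orange lever meets the bar 15 mm before home, resists with 3 to 7 N, lets it snap under 6 mm before home, draws it onto two rubber buffers (7 N/mm) and holds it. 16 N is ramming.
- oil_bottle_mid (a point): Bystander: middle of a gold oil bottle, 84 mm diameter, 200 mm high, upright; leave it alone.
- spray_can_mid (a point): Bystander: middle of a white spray can with a red nozzle, 60 mm diameter, 170 mm high to the shoulder and 186 mm with the nozzle (the point is 85 mm up), upright; leave it alone.
- bearing_race_mid (a point): Bystander: middle of a dark steel bearing race, 90 mm diameter, 22 mm high, lying flat; leave it alone.
There are look-alikes about, which are no part of the job. Of the things that look like the caddy, the larger one is meant.

How it is judged:
By the outcome, as a careful person would: the job done as asked, in the order asked, and still so for the second after the job is handed in, with the robot touching nothing.
It also fails if it takes over 51 s, if anything falls off the work surface, if the arm or the gripper's body presses on something with over 40 N, if the wrist force passes 120 N, or if a joint passes its speed limit or range.

## Working session

There is one attempt and no reset: what is moved stays moved. The work goes in short steps, Python scripts to look and compute and a shell command to move; the robot and the scene stay as the last step left them, time stands still between calls to the robot, and variables do not carry over. Pictures are saved under pics/ and viewed, at most 13 in all, crops included, and the job is handed in when it is done.

```bash
mkdir -p pics
cat > h.py <<'E'
import numpy as np, cv2
from cell import manip
def K(p):
    f=p["frame"].shape[0]/2/np.tan(np.radians(p["fovy"])/2); return f,p["cx"],p["cy"]
def cloud(p):
    f,cx,cy=K(p); d=p["depth"]; v,u=np.indices(d.shape)
    c=np.stack([(u-cx)/f*d,(v-cy)/f*d,d],-1); E=np.array(p["extrinsics"])
    return c@E[:3,:3].T+E[:3,3]
def save(p,n): cv2.imwrite("pics/"+n,p["frame"][...,::-1])
E
python3 - <<'E'
from h import *
s=manip.observe(); print(s)
ims=[]
for c in ["top","scene"]:
    p=manip.capture(c); save(p,c+"1.png"); np.savez(c+"1.npz",cl=cloud(p),fr=p["frame"]); cl=cloud(p)
    for n in ["caddy","handle","nose","castor_wheel_l","dock","oil_bottle_mid","spray_can_mid","bearing_race_mid"]:
        for r in manip.recognise(p,n)[:3]:
            l,t,ri,b=r["rect"]; q=cl[int((t+b)/2),int((l+ri)/2)]
            print(c,n,round(r["confidence"],2),np.round(r["rect"]).astype(int),np.round(q,3))
E
```

```text
{'time': 0.0, 'joint_positions': array([ 1.03890794e+00,  3.59539467e-01,  1.51140419e+00, -7.39196147e-06,
        1.27248187e+00, -1.15072748e-01]), 'joint_vel': array([-1.11379011e-03, -7.93701095e-04, -1.32266866e-03, -1.97126980e-04,
       -7.29690309e-05, -3.03104816e-03]), 'effort': array([-3.14243596e-03, -5.15382600e+01, -2.70722759e+01,  6.73620240e-02,
        3.54127656e-02, -1.50804940e-04]), 'tool_pos': array([0.24272978, 0.54833684, 0.40379951]), 'tcp_rot': array([-6.49880408e-01, -3.07304965e+00,  2.73277470e-03]), 'ft_force': array([-1.08046572,  0.0492461 , -0.66109694]), 'torque': array([ 0.01900014,  0.0193157 , -0.00673826]), 'gripper_force': 0.0, 'width': 0.08757322360909582}
top caddy 0.92 [216 261 278 312] [0.346 0.246 0.026]
top caddy 0.88 [283 153 354 247] [0.566 0.072 0.042]
top handle 0.93 [214 265 279 313] [0.339 0.248 0.028]
top handle 0.71 [283 152 353 244] [0.575 0.075 0.036]
top nose 0.83 [285 153 354 244] [0.572 0.07  0.041]
top dock 0.84 [282  37 355 161] [ 0.848  0.08  -0.002]
top oil_bottle_mid 0.95 [200 107 243 151] [0.718 0.303 0.15 ]
top spray_can_mid 0.73 [402 121 436 157] [ 0.697 -0.158  0.165]
top spray_can_mid 0.47 [402 176 443 212] [ 0.594 -0.199  0.001]
top bearing_race_mid 0.95 [404 178 442 213] [ 0.591 -0.202 -0.   ]
scene caddy 0.83 [304 174 360 248] [0.552 0.072 0.038]
scene caddy 0.63 [224 210 253 284] [ 0.745 -0.17   0.118]
scene caddy 0.61 [349 148 391 182] [0.333 0.239 0.029]
scene handle 0.79 [348 145 397 183] [0.334 0.245 0.029]
scene nose 0.61 [304 180 359 241] [0.552 0.072 0.038]
scene nose 0.35 [304 247 403 376] [0.916 0.044 0.065]
scene castor_wheel_l 0.55 [338 236 347 244] [0.652 0.08  0.016]
scene dock 0.57 [305 247 404 376] [0.917 0.046 0.065]
scene oil_bottle_mid 0.9 [429 188 472 267] [0.768 0.301 0.118]
scene spray_can_mid 0.95 [222 214 249 285] [ 0.745 -0.177  0.114]
scene bearing_race_mid 0.67 [214 234 252 248] [ 0.745 -0.18   0.137]
```

Run:
```python
import cv2
a=cv2.imread("pics/top1.png")[20:330,180:460]; cv2.imwrite("pics/a.png",cv2.resize(a,None,fx=1.9,fy=1.9,interpolation=cv2.INTER_CUBIC))
```

```text
(no output)
```

View pics/a.png

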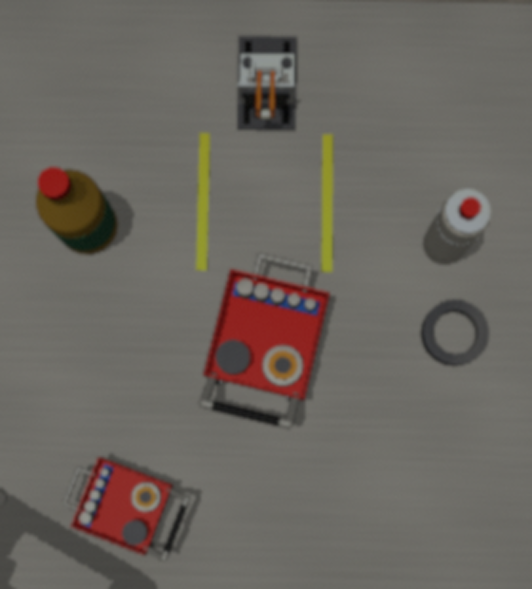

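The larger caddy (crop centre ~(265,335)) stands just before the mouth, turned to the right-rear (handle at (247,412)). The lines run from (203,270) and (327,270) up to the plate at (267,85). Next I'll measure these.

Run:
```python
import numpy as np,cv2
for c in ["top","scene"]:
    z=np.load(c+"1.npz"); cl,fr=z["cl"],z["fr"]; hsv=cv2.cvtColor(fr,cv2.COLOR_RGB2HSV)
    y=(hsv[...,0]>22)&(hsv[...,0]<35)&(hsv[...,1]>140)&(abs(cl[...,2])<.01)&(cl[...,0]>.55)
    n,l,st,ce=cv2.connectedComponentsWithStats(y.astype(np.uint8))
    for i in range(1,n):
        if st[i,4]<60: continue
        P=cl[l==i]; k=np.polyfit(P[:,0],P[:,1],1)
        print(c,"line n",len(P),"x",P[:,0].min().round(3),P[:,0].max().round(3),"mean",P.mean(0).round(4),"ang",np.arctan(k[0]).round(4))
    r=((hsv[...,0]<8)|(hsv[...,0]>172))&(hsv[...,1]>150)&(cl[...,2]>.015)&(cl[...,2]<.08)&(cl[...,0]>.42)&(cl[...,0]<.72)&(abs(cl[...,1]-.07)<.15)
    P=cl[r]; print(c,"red",len(P),"z",np.percentile(P[:,2],[5,50,95,99]).round(3)); 
    rim=P[P[:,2]>.05]; b=cv2.minAreaRect((P[:,:2]*1000).astype(np.float32)); print("all",b, len(rim), cv2.minAreaRect((rim[:,:2]*1000).astype(np.float32)) if len(rim)>5 else 0)
    m=(cl[...,2]>.07)&(cl[...,2]<.11)&(cl[...,0]>.38)&(cl[...,0]<.56)&(abs(cl[...,1]-.1)<.15)
    H=cl[m]; print(c,"handle",len(H),H.mean(0).round(4) if len(H) else 0)
    if len(H)>5: print(cv2.minAreaRect((H[:,:2]*1000).astype(np.float32)))
    m=(cl[...,2]>.02)&(cl[...,2]<.1)&(cl[...,0]>.8)&(cl[...,0]<1.1)&(abs(cl[...,1]-.07)<.08)
    H=cl[m]; print(c,"catch",len(H),H.min(0).round(3),H.max(0).round(3))
```

```text
top line n 330 x 0.673 0.87 mean [0.7708 0.1628 0.0021] ang 0.0117
top line n 327 x 0.674 0.871 mean [ 0.7754 -0.0123  0.0023] ang 0.0106
top red 1898 z [0.036 0.041 0.063 0.066]
all ((575.7830810546875, 66.7947769165039), (133.56333923339844, 145.2293243408203), 77.58326721191406) 260 ((575.7954711914062, 66.78639221191406), (133.5850372314453, 145.06143188476562), 77.69552612304688)
top handle 327 [0.4738 0.0899 0.0883]
((505.6084289550781, 81.83088684082031), (123.31918334960938, 86.51060485839844), 76.7473373413086)
top catch 515 [0.872 0.039 0.02 ] [0.98  0.115 0.085]
scene line n 400 x 0.673 0.873 mean [7.817e-01 1.608e-01 7.000e-04] ang 0.0069
scene line n 429 x 0.675 0.876 mean [ 0.7831 -0.014   0.0013] ang 0.009
scene red 1084 z [0.037 0.041 0.061 0.064]
all ((575.9657592773438, 65.66072082519531), (132.60191345214844, 153.95999145507812), 76.97531127929688) 338 ((577.078369140625, 65.40335083007812), (132.60191345214844, 151.67604064941406), 76.97531127929688)
scene handle 241 [0.4754 0.09   0.0853]
((480.6567687988281, 88.62261962890625), (121.62537384033203, 32.72257995605469), 79.53380584716797)
scene catch 1073 [0.874 0.036 0.02 ] [0.955 0.115 0.082]
```

```bash
python3 -m handwheel '[[[-0.49,-0.41,0],0,40],[[-0.98,-0.815,0],0,40],[[-0.98,-0.815,0],0,40]]' && python3 -m handwheel '[[[-0.49,-0.41,0],0,40],[[-0.98,-0.815,0],0,40],[[-0.98,-0.815,0],0,40]]' && python3 -m handwheel '[[[-0.49,-0.41,0],0,40],[[-0.98,-0.815,0],0,40],[[-0.98,-0.815,0],0,40]]' && python3 -m handwheel '[[[-0.3,-0.3,0],0.03,34],[[-0.6,-0.6,0],0.06,34],[[-0.98,-0.815,0],0.09,34],[[-0.98,-0.815,0],0.12,34],[[-0.98,-0.815,0],0.15,34],[[-0.98,-0.815,0],0.18,34],[[-0.98,-0.815,0],0.218,34],[[-0.98,-0.815,0],0.218,34],[[-0.98,-0.815,0],0.218,34]]'
cat >> h.py <<'E'
from scipy.spatial.transform import Rotation as Ro
def tool():
    s=manip.observe(); R=Ro.from_rotvec(s["tcp_rot"]).as_matrix(); return np.array(s["tool_pos"]),R,s
def go(x,y,z,yaw):
    "shift (share of .1 m) and turn share to put the grasp point at x,y,z with tool y along yaw"
    p,R,s=tool(); d=R.T@(np.array([x,y,z+.163])-p)/.1; cur=np.arctan2(R[1,1],R[0,1])
    t=(cur-yaw+np.pi)%(2*np.pi)-np.pi
    return d.round(3),round(t/2/np.pi,4),cur.round(4),p.round(4)
E
python3 - <<'E'
from h import *
p=manip.capture("wrist"); save(p,"w1.png"); cl=cloud(p); np.savez("w1.npz",cl=cl,fr=p["frame"])
p=manip.capture("top"); save(p,"t2.png")
print(go(.4687,.0907,.085,-.222)); 
m=(cl[...,2]>.075)&(cl[...,2]<.11)&(cl[...,0]>.38)&(cl[...,0]<.56)&(abs(cl[...,1]-.1)<.15)
H=cl[m]; print(len(H)); 
if len(H): print(H.mean(0),cv2.minAreaRect((H[:,:2]*1000).astype(np.float32)))
E
```

```text
time: 1.27
tool_pos: [0.3006, 0.4315, 0.4046]
tcp_rot: [0.656, 3.072, -0.003]
ft_force: [-0.2, 0.1, -0.6]
width: 0.0612
gripper_force: 0.0
time: 1.65
tool_pos: [0.3574, 0.3182, 0.4048]
tcp_rot: [0.657, 3.072, -0.0]
ft_force: [-0.5, 0.9, -0.4]
width: 0.0404
gripper_force: 0.0
time: 2.02
tool_pos: [0.4145, 0.2046, 0.4049]
tcp_rot: [0.656, 3.071, 0.0]
ft_force: [-0.0, -0.5, -0.3]
width: 0.0401
gripper_force: 0.0
time: 3.15
tool_pos: [0.4695, 0.0938, 0.4047]
tcp_rot: [-2.445, -1.972, -0.001]
ft_force: [-0.8, -0.1, -0.1]
width: 0.0341
gripper_force: 0.0
(array([-0.026, -0.002,  1.567]), np.float64(0.0014), np.float64(-0.213), array([0.4694, 0.0932, 0.4047]))
2339
[0.47156423 0.09449323 0.08822401] ((475.048828125, 89.68148803710938), (122.51103973388672, 23.731950759887695), 77.69453430175781)
```

View pics/w1.png

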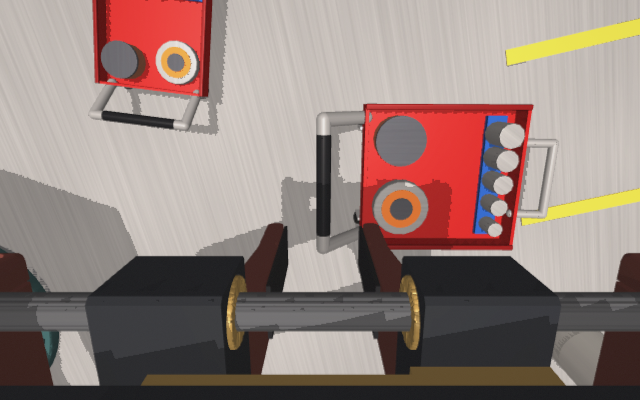

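The wrist view shows the black grip of the larger caddy at about (323,187). The small look-alike is at upper left, and the yellow lines are at right. I'll fit the black sleeve.

Run:
```python
from h import *
z=np.load("w1.npz"); cl,fr=z["cl"],z["fr"]
m=np.zeros(cl.shape[:2],bool); m[125:245,308:338]=1
m&=(fr.max(-1)<70)&(cl[...,2]>.078)&(cl[...,2]<.1)
P=cl[m]; print(len(P),P.mean(0).round(4),cv2.minAreaRect((P[:,:2]*1000).astype(np.float32)))
hsv=cv2.cvtColor(fr,cv2.COLOR_RGB2HSV)
r=((hsv[...,0]<8)|(hsv[...,0]>172))&(hsv[...,1]>150)&(cl[...,2]>.05)&(cl[...,2]<.07); r[:,:350]=0; r[:95]=0;r[252:]=0
P=cl[r]; print(len(P),cv2.minAreaRect((P[:,:2]*1000).astype(np.float32)))
```

```text
1337 [0.4699 0.0918 0.0897] ((469.83050537109375, 90.37931823730469), (87.13771057128906, 11.153046607971191), 77.57589721679688)
3218 ((576.8673706054688, 66.95397186279297), (135.99667358398438, 146.785888671875), 77.59761047363281)
```

```bash
python3 -m handwheel '[[[-0.026,0,0.5],0.0005,34],[[-0.026,0,1.0],0.0005,34],[[-0.026,0,1.0],0.0005,34]]' && python3 -m handwheel '[[[0,0,0.3],0,34],[[0,0,0.57],0,34],[[0,0,0.57],0,34],[[0,0,0.57],0,0],[[0,0,0.57],0,0],[[0,0,0.57],0,0],[[0,0,0.57],0,0],[[0,0,0.57],0,0]]'
python3 - <<'E'
from h import *
print(go(.4695,.0907,.085,-.2168))
p=manip.capture("scene"); save(p,"s2.png")
cv2.imwrite("pics/s2c.png",cv2.resize(p["frame"][130:390,200:480,::-1],None,fx=2,fy=2,interpolation=cv2.INTER_CUBIC))
E
```

```text
time: 3.62
tool_pos: [0.467, 0.0897, 0.3021]
tcp_rot: [-2.446, -1.964, 0.01]
ft_force: [-0.3, -1.3, 0.1]
width: 0.0338
gripper_force: 0.0
time: 4.62
tool_pos: [0.4693, 0.0893, 0.2486]
tcp_rot: [2.45, 1.965, 0.002]
ft_force: [-0.9, 0.4, 6.8]
width: 0.0114
gripper_force: 30.0
(array([ 0.014, -0.002,  0.006]), np.float64(-0.0003), np.float64(-0.2189), array([0.4693, 0.0893, 0.2486]))
```

View pics/s2c.png

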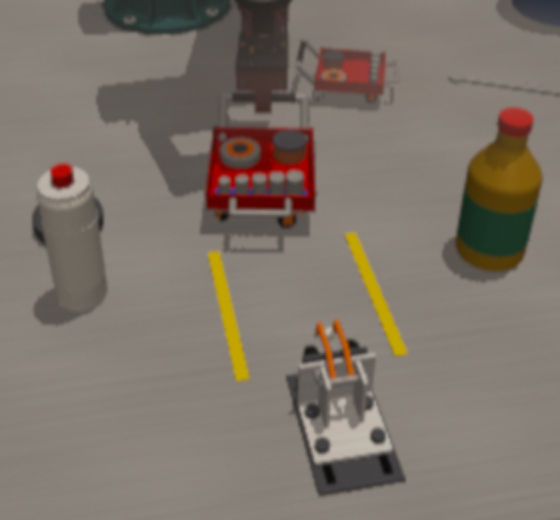

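```bash
cat > plan.py <<'E'
from h import *
O=np.array([.5134,.081]); h0=-.2168; hd=.010; L=.077; n=14
p,R,s=tool(); H0=O-.045*np.array([np.cos(h0),np.sin(h0)])
ds=L/n; o=O.copy()
for i in range(1,n+1):
    hm=h0+(hd-h0)*(i-.5)/n; o=o+ds*np.array([np.cos(hm),np.sin(hm)])
    h=h0+(hd-h0)*i/n; H=o-.045*np.array([np.cos(h),np.sin(h)]); d=R.T@np.r_[H-H0,0]/.1
    print(d[:2].round(3),round(-(h-h0)/2/np.pi,4),o.round(4))
E
python3 plan.py
```

```text
[-0.007  0.055] -0.0026 [0.5188 0.0799]
[-0.013  0.11 ] -0.0052 [0.5242 0.0788]
[-0.018  0.166] -0.0077 [0.5296 0.0778]
[-0.022  0.221] -0.0103 [0.535 0.077]
[-0.025  0.276] -0.0129 [0.5405 0.0762]
[-0.027  0.332] -0.0155 [0.5459 0.0755]
[-0.028  0.387] -0.018 [0.5514 0.0749]
[-0.029  0.443] -0.0206 [0.5569 0.0743]
[-0.028  0.498] -0.0232 [0.5623 0.0739]
[-0.027  0.554] -0.0258 [0.5678 0.0736]
[-0.025  0.609] -0.0284 [0.5733 0.0733]
[-0.022  0.664] -0.0309 [0.5788 0.0731]
[-0.018  0.72 ] -0.0335 [0.5843 0.0731]
[-0.013  0.775] -0.0361 [0.5898 0.0731]
```

```bash
python3 -m handwheel '[[[0,0,-0.008],0,0],[[-0.007,0.055,-0.008],-0.0026,0],[[-0.013,0.11,-0.008],-0.0052,0],[[-0.018,0.166,-0.008],-0.0077,0],[[-0.022,0.221,-0.008],-0.0103,0],[[-0.025,0.276,-0.008],-0.0129,0],[[-0.027,0.332,-0.008],-0.0155,0],[[-0.028,0.387,-0.008],-0.018,0],[[-0.029,0.443,-0.008],-0.0206,0],[[-0.028,0.498,-0.008],-0.0232,0],[[-0.027,0.554,-0.008],-0.0258,0],[[-0.025,0.609,-0.008],-0.0284,0],[[-0.022,0.664,-0.008],-0.0309,0],[[-0.018,0.72,-0.008],-0.0335,0],[[-0.013,0.775,-0.008],-0.0361,0],[[-0.013,0.775,-0.008],-0.0361,0]]'
cat > look.py <<'E'
from h import *
import sys
p=manip.capture("top"); cl=cloud(p); fr=p["frame"]; save(p,sys.argv[1]+"t.png")
q=manip.capture("scene"); save(q,sys.argv[1]+"s.png")
np.savez(sys.argv[1]+".npz",cl=cl,fr=fr,cs=cloud(q),fs=q["frame"])
for nm,c,f in(("top",cl,fr),("scene",cloud(q),q["frame"])):
    hsv=cv2.cvtColor(f,cv2.COLOR_RGB2HSV)
    r=((hsv[...,0]<8)|(hsv[...,0]>172))&(hsv[...,1]>150)&(c[...,2]>.035)&(c[...,2]<.07)&(c[...,0]>.5)&(c[...,0]<.9)&(abs(c[...,1]-.07)<.1)
    P=c[r]; print(nm,len(P),cv2.minAreaRect((P[:,:2]*1000).astype(np.float32)))
    m=(c[...,2]>.045)&(c[...,2]<.068)&~((hsv[...,1]>120))&(c[...,0]>.70)&(c[...,0]<.88)&(abs(c[...,1]-.075)<.06)
    P=c[m]; print("grey",len(P),P.max(0).round(3) if len(P) else 0, np.percentile(P[:,0],[50,90,98]).round(3) if len(P) else 0)
pp,R,s=tool(); print(pp.round(4),np.arctan2(R[1,1],R[0,1]).round(4),s["ft_force"].round(1),s["time"])
E
python3 look.py l1
python3 - <<'E'
import cv2,numpy as np
a=cv2.imread("pics/l1s.png")[140:390,250:430]; b=cv2.imread("pics/l1t.png")[20:270,230:410]
cv2.imwrite("pics/l1.png",cv2.resize(np.hstack([a,b]),None,fx=2.2,fy=2.2,interpolation=cv2.INTER_CUBIC))
E
```

```text
time: 6.68
tool_pos: [0.5453, 0.0709, 0.2487]
tcp_rot: [2.211, 2.23, 0.002]
ft_force: [0.8, -0.6, 4.9]
width: 0.011
gripper_force: 30.0
top 412 ((704.7279663085938, 72.87723541259766), (46.092323303222656, 132.09030151367188), 0.6186816692352295)
grey 301 [0.879 0.13  0.068] [0.742 0.76  0.876]
scene 1357 ((656.2733154296875, 70.44955444335938), (152.1343994140625, 135.26943969726562), 0.767480194568634)
grey 403 [0.88  0.123 0.068] [0.715 0.759 0.877]
[0.5447 0.071  0.2487] 0.0079 [ 0.8 -0.1  5.2] 6.775
```

View pics/l1.png

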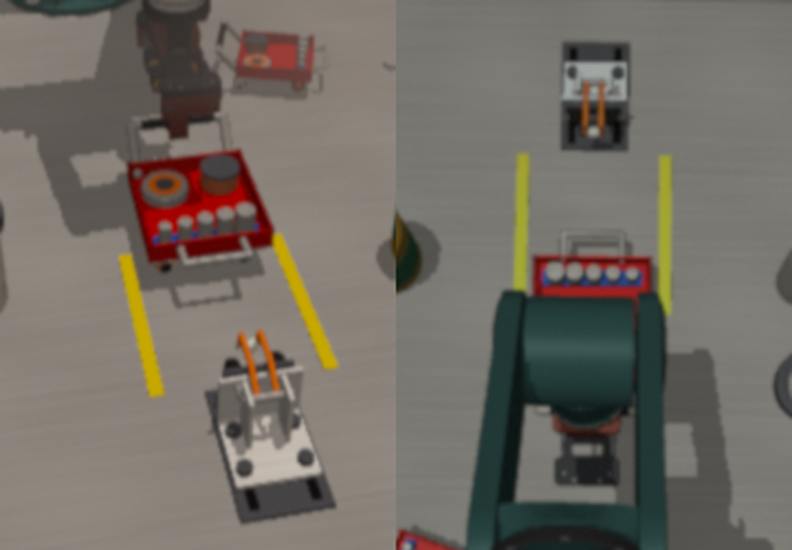

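The caddy is straight within the lines: nose bar at crop (592,240) on the right, lines at x 522 and 665. It's about 1.7 mm right of centre, which is fine. I'll continue straight.

```bash
python3 -m handwheel '[[[0,0.05,-0.012],0,0],[[0,0.1,-0.012],-0.0003,0],[[0,0.15,-0.012],-0.0003,0],[[0,0.2,-0.012],-0.0003,0],[[0,0.25,-0.012],-0.0003,0],[[0,0.3,-0.012],-0.0003,0],[[0,0.35,-0.012],-0.0003,0],[[0,0.4,-0.012],-0.0003,0],[[0,0.45,-0.012],-0.0003,0],[[0,0.5,-0.012],-0.0003,0],[[0,0.5,-0.012],-0.0003,0]]'
python3 look.py l2
python3 - <<'E'
import cv2,numpy as np
from h import *
z=np.load("l2.npz"); 
for n in("castor_wheel_l","castor_wheel_r","nose"):
    pass
a=cv2.imread("pics/l2s.png")[200:320,280:400]; b=cv2.imread("pics/l2t.png")[60:180,260:380]
cv2.imwrite("pics/l2.png",cv2.resize(np.hstack([a,b]),None,fx=3.3,fy=3.3,interpolation=cv2.INTER_CUBIC))
for k in("cl","cs"):
    c=z[k]; f=z["fr" if k=="cl" else "fs"].astype(int)
    m=(c[...,0]>.85)&(c[...,0]<.96)&(abs(c[...,1]-.077)<.04)&(c[...,2]>.02)
    o=m&(f[...,0]>f[...,2]*2)&(f[...,0]>110); w=m&(f.min(-1)>150)
    for t,mm in(("orange",o),("white",w)):
        P=c[mm]; print(k,t,len(P),P.min(0).round(3),P.max(0).round(3),P.mean(0).round(3))
E
```

```text
time: 8.15
tool_pos: [0.5948, 0.0715, 0.2497]
tcp_rot: [2.21, 2.232, 0.001]
ft_force: [-0.5, 0.8, -3.4]
width: 0.0113
gripper_force: 30.0
top 159 ((771.1395263671875, 75.94672393798828), (18.09502601623535, 130.6708984375), 4.39746618270874)
grey 229 [0.88  0.133 0.068] [0.8   0.873 0.877]
scene 1530 ((704.8796997070312, 71.7519760131836), (150.3905029296875, 134.853271484375), 0.6963369250297546)
grey 440 [0.88  0.13  0.068] [0.764 0.808 0.877]
[0.5942 0.0716 0.2496] 0.0098 [ 0.6  1.5 -3.2] 8.25
cl orange 71 [0.877 0.064 0.069] [0.933 0.088 0.086] [0.9   0.077 0.079]
cl white 32 [0.875 0.042 0.046] [0.954 0.111 0.074] [0.924 0.082 0.067]
cs orange 191 [0.877 0.063 0.05 ] [0.938 0.091 0.082] [0.91  0.075 0.074]
cs white 33 [0.877 0.056 0.063] [0.952 0.111 0.071] [0.928 0.078 0.068]
```

View pics/l2.png

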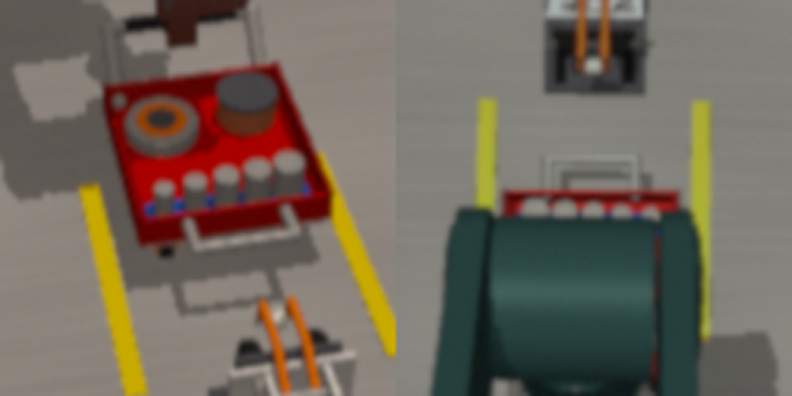

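The caddy is centred between the lines, and one castor wheel shows under the right front edge at crop (165,252). I'll locate the castor points in the cloud.

Run:
```python
from h import *
z=np.load("l2.npz"); c=z["cs"]; f=z["fs"].astype(int)
o=np.array([.5942+.0445,.0722+.0005]); h=.010; R=np.array([[np.cos(h),np.sin(h)],[-np.sin(h),np.cos(h)]])
L=(c[...,:2]-o)@R.T*1000
m=(c[...,2]>.004)&(c[...,2]<.034)&(L[...,0]>80)&(L[...,0]<150)&(abs(L[...,1])<68)
for s in(1,-1):
    k=m&(L[...,1]*s>15); P=np.c_[L[k],c[k][:,2]*1000,f[k]].round(0); print(s,len(P)); print(P[:30].astype(int))
p=manip.capture("scene")
for n in("castor_wheel_l","castor_wheel_r"):print(n,[(r["rect"],round(r["confidence"],2)) for r in manip.recognise(p,n)])
```

```text
1 6
[[137  47  34 100  64  58]
 [137  52  33 104  80  75]
 [137  54  33 111  88  82]
 [138  35  34  94  79  73]
 [118  54  11 109  85  76]
 [119  54   9 109  93  85]]
-1 24
[[137 -49  34  90  39  35]
 [137 -44  33  89  51  43]
 [138 -42  34  98  57  44]
 [138 -58  33  98  65  56]
 [119 -50  13  83  49  42]
 [123 -48  17  73  42  37]
 [124 -46  17  69  38  34]
 [123 -44  16  69  47  43]
 [123 -41  15  79  56  46]
 [121 -38  12 100  68  51]
 [121 -52  12  99  64  45]
 [118 -50   8  68  46  37]
 [127 -49  18  44  32  29]
 [124 -46  14  37  25  23]
 [126 -44  16  41  31  28]
 [125 -42  14  65  49  40]
 [123 -48  10  27  23  20]
 [127 -47  14  19  17  16]
 [125 -44  12  30  27  24]
 [123 -41   9  59  51  45]
 [124 -49   8  41  38  35]
 [123 -46   6  41  38  35]
 [123 -43   6  49  46  44]
 [133 -34   4  95  90  84]]
castor_wheel_l []
castor_wheel_r []
```

Run:
```python
from h import *
p=manip.capture("scene"); cl=cloud(p); f,cx,cy=K(p); E=np.array(p["extrinsics"]); print("cam",E[:3,3])
o=np.array([.6387,.0727]); h=.010; R=np.array([[np.cos(h),-np.sin(h)],[np.sin(h),np.cos(h)]])
for y in(44,-46):
  for x,z in((125,5),(125,9),(125,14)):
    w=np.r_[o+R@np.array([x,y])/1000,z/1000]; q=E[:3,:3].T@(w-E[:3,3]); u,v=f*q[0]/q[2]+cx,f*q[1]/q[2]+cy
    g=cl[int(round(v)),int(round(u))]; print(y,z,(round(u,1),round(v,1)),p["frame"][int(round(v)),int(round(u))],(R.T@(g[:2]-o)*1000).round(),(g[2]*1000).round())
cv2.imwrite("pics/c.png",cv2.resize(p["frame"][250:290,315:390,::-1],None,fx=10,fy=10,interpolation=cv2.INTER_NEAREST))
```

```text
cam [ 1.47136328 -0.10794612  0.75677177]
44 5 (np.float64(367.7), np.float64(272.5)) [93 88 82] [119.  47.] 0.0
44 9 (np.float64(367.8), np.float64(271.3)) [116 109 103] [169.  30.] 56.0
44 14 (np.float64(367.9), np.float64(269.7)) [138 130 123] [168.  30.] 58.0
-46 5 (np.float64(330.1), np.float64(278.0)) [75 70 66] [121. -46.] 1.0
-46 9 (np.float64(330.1), np.float64(276.8)) [46 42 40] [122. -46.] 5.0
-46 14 (np.float64(330.1), np.float64(275.3)) [37 29 26] [124. -46.] 14.0
```

View pics/c.png

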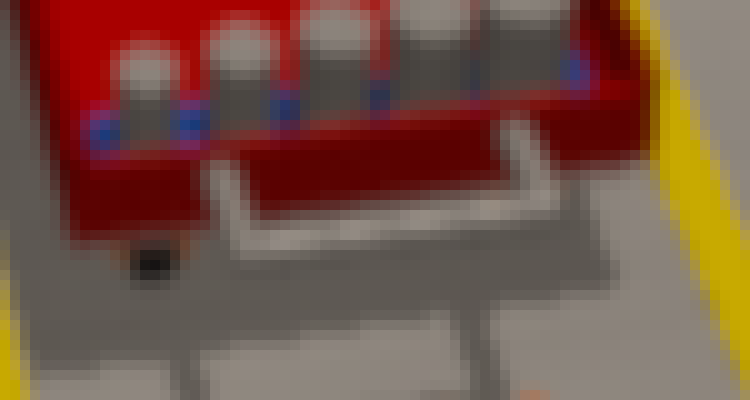

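Right castor's wheel front is at caddy x≈125, y≈-46, so it is trailing. The left one is hidden behind the nose bar and shows neither ahead nor sideways, consistent with trailing. Nose is at dock x≈131, so I'll advance gently.

```bash
python3 -m handwheel '[[[0,0.03,0.005],0,0],[[0,0.06,0.005],0,0],[[0,0.09,0.005],0,0],[[0,0.12,0.005],0,0],[[0,0.15,0.005],0,0],[[0,0.18,0.005],0,0],[[0,0.21,0.005],0,0],[[0,0.24,0.005],0,0],[[0,0.27,0.005],0,0],[[0,0.3,0.005],0,0],[[0,0.33,0.005],0,0],[[0,0.36,0.005],0,0],[[0,0.39,0.005],0,0],[[0,0.39,0.005],0,0]]'
python3 look.py l3
python3 - <<'E'
import cv2,numpy as np
a=cv2.imread("pics/l3s.png")[230:330,300:400]; b=cv2.imread("pics/l3t.png")[50:150,270:370]
cv2.imwrite("pics/l3.png",cv2.resize(np.hstack([a,b]),None,fx=4,fy=4,interpolation=cv2.INTER_CUBIC))
E
```

```text
time: 10.2
tool_pos: [0.6336, 0.0719, 0.2491]
tcp_rot: [2.21, 2.232, 0.0]
ft_force: [0.9, 1.2, -2.2]
width: 0.0113
gripper_force: 30.0
top 52 ((679.7337646484375, 81.0509033203125), (18.20014762878418, 114.64796447753906), 0.749792218208313)
grey 208 [0.88  0.134 0.068] [0.841 0.874 0.877]
scene 1660 ((744.0259399414062, 72.0189208984375), (150.25003051757812, 135.0437774658203), 0.8461976051330566)
grey 775 [0.88  0.129 0.068] [0.8   0.845 0.849]
[0.6333 0.0719 0.2491] 0.0098 [ 0.6  0.5 -2.3] 10.3
```

View pics/l3.png

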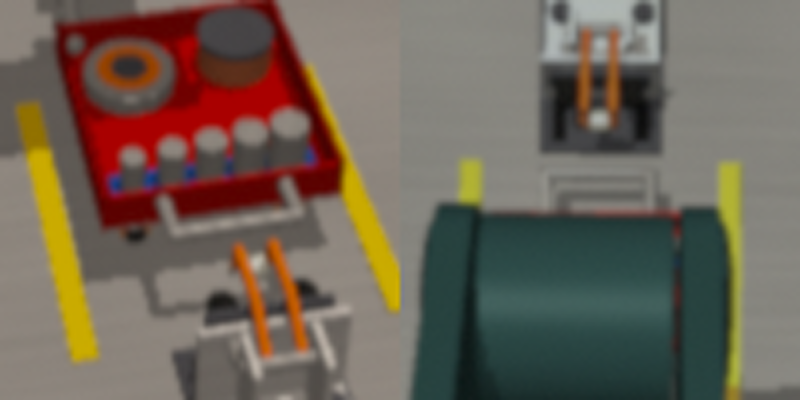

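The bar is centred on the roller (right half: bar ~(600,185), roller ~(600,120)). I'll creep on.

```bash
python3 -m handwheel '[[[0,0.02,0],0,0],[[0,0.04,0],0,0],[[0,0.06,0],0,0],[[0,0.08,0],0,0],[[0,0.1,0],0,0],[[0,0.12,0],0,0],[[0,0.14,0],0,0],[[0,0.16,0],0,0],[[0,0.18,0],0,0],[[0,0.2,0],0,0]]' | sed -n 1,4p; for i in 1; do python3 -m handwheel '[[[0,0.01,0],0,0],[[0,0.02,0],0,0],[[0,0.03,0],0,0]]' | sed -n 1,4p; done; python3 -m handwheel '[[[0,0.01,0],0,0],[[0,0.02,0],0,0],[[0,0.03,0],0,0]]' | sed -n 1,4p
```

```text
time: 11.55
tool_pos: [0.6533, 0.0722, 0.2491]
tcp_rot: [-2.21, -2.232, 0.0]
ft_force: [-0.2, 0.4, -2.6]
time: 11.92
tool_pos: [0.6562, 0.0722, 0.2492]
tcp_rot: [-2.21, -2.232, 0.0]
ft_force: [-1.3, 0.9, -2.9]
time: 12.3
tool_pos: [0.6592, 0.0722, 0.2491]
tcp_rot: [-2.21, -2.232, 0.0]
ft_force: [-0.7, 1.1, -1.6]
```

```bash
python3 -m handwheel '[[[0,0.01,0],0,0],[[0,0.02,0],0,0]]' | sed -n 2,4p; python3 -m handwheel '[[[0,0.01,0],0,0],[[0,0.02,0],0,0]]' | sed -n 2,4p;  python3 -m handwheel '[[[0,0.01,0],0,0],[[0,0.02,0],0,0]]' | sed -n 2,4p; python3 -m handwheel '[[[0,0.01,0],0,0],[[0,0.02,0],0,0]]' | sed -n 1,4p
```

```text
tool_pos: [0.6604, 0.0723, 0.249]
tcp_rot: [-2.209, -2.231, 0.003]
ft_force: [-4.3, 1.0, 0.1]
tool_pos: [0.6634, 0.0723, 0.2492]
tcp_rot: [2.21, 2.232, 0.0]
ft_force: [-2.0, 0.7, -1.3]
tool_pos: [0.6655, 0.0723, 0.2492]
tcp_rot: [2.21, 2.232, 0.001]
ft_force: [-1.0, 1.1, -1.2]
time: 13.3
tool_pos: [0.6674, 0.0723, 0.2492]
tcp_rot: [2.21, 2.232, 0.0]
ft_force: [-1.0, 0.5, -1.8]
```

```bash
for k in a; do python3 -m handwheel '[[[0,0.01,0],0,0],[[0,0.01,0],0,0]]' | sed -n '2p;4p'; python3 -m handwheel '[[[0,0.01,0],0,0],[[0,0.01,0],0,0]]' | sed -n '2p;4p';  python3 -m handwheel '[[[0,0.01,0],0,0],[[0,0.01,0],0,0]]' | sed -n '2p;4p'; done; python3 look.py l4
python3 - <<'E'
import cv2,numpy as np
a=cv2.imread("pics/l4s.png")[230:330,300:400]; b=cv2.imread("pics/l4t.png")[50:150,270:370]
cv2.imwrite("pics/l4.png",cv2.resize(np.hstack([a,b]),None,fx=4,fy=4,interpolation=cv2.INTER_CUBIC))
E
```

```text
tool_pos: [0.6685, 0.0723, 0.2492]
ft_force: [-0.1, 0.5, -1.2]
tool_pos: [0.6694, 0.0723, 0.2492]
ft_force: [0.6, 0.4, -3.2]
tool_pos: [0.6704, 0.0723, 0.2492]
ft_force: [0.6, 0.4, -2.3]
top 86 ((725.2670288085938, 82.12632751464844), (36.1702880859375, 115.0680160522461), 0.8415690660476685)
grey 96 [0.88  0.134 0.068] [0.874 0.879 0.88 ]
scene 1753 ((781.4679565429688, 72.62537384033203), (150.7910919189453, 134.7789764404297), 0.5186803340911865)
grey 872 [0.88  0.132 0.068] [0.766 0.854 0.878]
[0.6703 0.0723 0.2492] 0.0098 [-0.3 -0.1 -2.3] 14.15
```

View pics/l4.png

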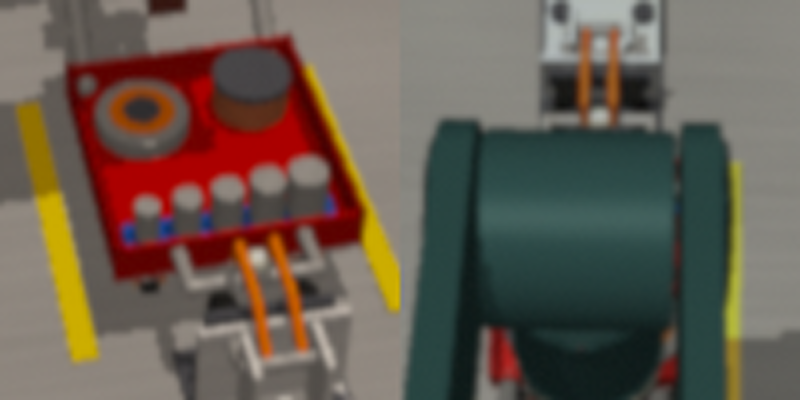

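The roller now shows at or beyond the bar (left half, ~(258,258)), and resistance has dropped after the -4.3 N peak. I'll continue in 1 mm steps to the buffers.

```bash
for k in a; do python3 -m handwheel '[[[0,0.01,0],0,0],[[0,0.01,0],0,0]]' | sed -n '2p;4p'; python3 -m handwheel '[[[0,0.01,0],0,0],[[0,0.01,0],0,0]]' | sed -n '2p;4p';  python3 -m handwheel '[[[0,0.01,0],0,0],[[0,0.01,0],0,0]]' | sed -n '2p;4p'; done
```

```text
tool_pos: [0.6713, 0.0724, 0.2492]
ft_force: [0.1, 1.4, -2.2]
tool_pos: [0.6724, 0.0723, 0.2492]
ft_force: [-0.0, -0.0, -1.9]
tool_pos: [0.6734, 0.0723, 0.2492]
ft_force: [1.1, 0.3, -2.8]
```

```bash
for k in a; do python3 -m handwheel '[[[0,0.01,0],0,0],[[0,0.01,0],0,0]]' | sed -n '2p;4p'; python3 -m handwheel '[[[0,0.01,0],0,0],[[0,0.01,0],0,0]]' | sed -n '2p;4p';  done
python3 - <<'E'
from h import *
fs=[]
for i in range(4):
    p=manip.capture("scene"); fs.append(manip.observe()["ft_force"])
print(np.mean(fs,0).round(2)); cl=cloud(p); f=p["frame"].astype(int)
m=(cl[...,0]>.84)&(cl[...,0]<.96)&(abs(cl[...,1]-.077)<.04)&(cl[...,2]>.04)
b=m&(abs(cl[...,2]-.056)<.006)&(f.min(-1)>90)&(abs(cl[...,1]-.075)>.018)&(cl[...,0]<.91); P=cl[b]; print(len(P),np.percentile(P,[5,50,95],axis=0).round(3) if len(P) else 0)
o=m&(f[...,0]>f[...,2]*2)&(f[...,0]>110); P=cl[o]; print(P.min(0),P.max(0))
cv2.imwrite("pics/l5.png",cv2.resize(p["frame"][260:320,330:400,::-1],None,fx=8,fy=8,interpolation=cv2.INTER_CUBIC))
E
```

```text
tool_pos: [0.6742, 0.0724, 0.2492]
ft_force: [1.1, 0.8, -2.8]
tool_pos: [0.6748, 0.0724, 0.2491]
ft_force: [-0.9, 0.4, -0.1]
[-1.98  0.77  0.09]
112 [[0.864 0.038 0.054]
 [0.883 0.055 0.057]
 [0.89  0.111 0.06 ]]
[0.85322886 0.03708925 0.04164858] [0.93876012 0.11570383 0.08472197]
```

View pics/l5.png

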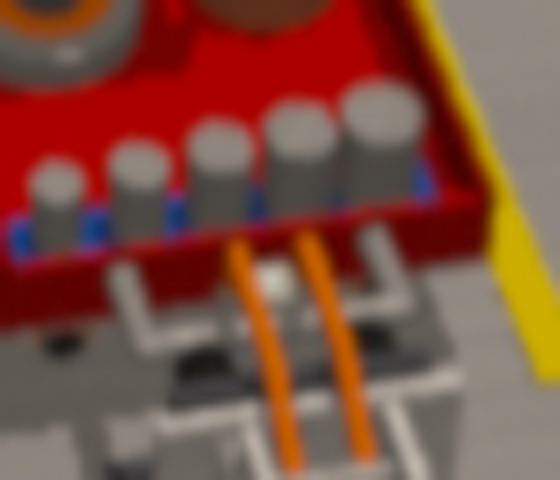

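```bash
python3 -m handwheel '[[[0,0.01,0],0,0],[[0,0.01,0],0,0]]' | sed -n '2p;4p'
python3 - <<'E'
from h import *
fs=[]
for i in range(4):
    p=manip.capture("scene"); s=manip.observe();fs.append(s["ft_force"])
print(np.mean(fs,0).round(2),s["tool_pos"],s["time"])
E
```

```text
tool_pos: [0.6755, 0.0724, 0.249]
ft_force: [-5.0, -0.4, 1.5]
[-5.08  0.8   2.17] [0.67554121 0.07242569 0.24899628] 16.05
```

```bash
python3 -m handwheel '[[[0,0.005,0],0,0],[[0,0.005,0],0,0]]' | sed -n '2p;4p'
python3 - <<'E'
from h import *
fs=[]
for i in range(4):
    p=manip.capture("scene"); s=manip.observe();fs.append(s["ft_force"])
print(np.mean(fs,0).round(2),s["tool_pos"],s["time"])
E
```

```text
tool_pos: [0.6759, 0.0724, 0.2489]
ft_force: [-5.8, 0.3, 2.4]
[-6.01  0.18  2.15] [0.67583219 0.07241626 0.24896601] 16.5
```

```bash
cat > f.py <<'E'
from h import *
fs=[]
for i in range(3):
    p=manip.capture("scene"); s=manip.observe();fs.append(s["ft_force"])
print(np.mean(fs,0).round(2),s["tool_pos"].round(5),s["time"])
E
python3 -m handwheel '[[[0,0.005,0],0,0],[[0,0.005,0],0,0]]' | sed -n '2p;4p'; python3 f.py;python3 -m handwheel '[[[0,0.005,0],0,0],[[0,0.005,0],0,0]]' | sed -n '2p;4p'; python3 f.py
```

```text
tool_pos: [0.6761, 0.0724, 0.2489]
ft_force: [-7.1, 0.8, 3.2]
[-6.41  1.02  3.08] [0.67613 0.07245 0.24895] 16.9
tool_pos: [0.6764, 0.0724, 0.2489]
ft_force: [-7.4, -0.1, 3.6]
[-7.61  0.56  3.67] [0.67637 0.07244 0.2489 ] 17.3
```

Run:
```python
from h import *
p=manip.capture("scene"); now=(cloud(p),p["frame"])
z=np.load("l3.npz"); 
for nm,(c,f) in(("before",(z["cs"],z["fs"])),("now",now)):
    print(nm)
    for v in range(288,306):
        print(v,[(u,*(c[v,u]*1000).round().astype(int).tolist(),int(f[v,u].min())) for u in(362,364,366)])
b=[z["fs"][270:310,335:390],now[1][270:310,335:390]]
cv2.imwrite("pics/l6.png",cv2.resize(np.hstack(b)[...,::-1],None,fx=7,fy=7,interpolation=cv2.INTER_CUBIC))
```

```text
before
288 [(362, 802, 95, -2, 80), (364, 806, 98, 2, 84), (366, 803, 104, -3, 83)]
289 [(362, 807, 93, 1, 84), (364, 808, 97, 1, 85), (366, 808, 102, 0, 80)]
290 [(362, 809, 93, -1, 85), (364, 810, 97, 0, 84), (366, 811, 101, 0, 70)]
291 [(362, 814, 91, 2, 86), (364, 813, 96, 0, 86), (366, 814, 101, 0, 61)]
292 [(362, 814, 91, -1, 85), (364, 815, 96, -1, 94), (366, 877, 81, 70, 57)]
293 [(362, 818, 91, 0, 95), (364, 875, 78, 65, 123), (366, 877, 81, 67, 69)]
294 [(362, 878, 72, 67, 113), (364, 879, 76, 66, 156), (366, 879, 80, 66, 90)]
295 [(362, 890, 69, 77, 120), (364, 880, 76, 65, 171), (366, 880, 80, 64, 103)]
296 [(362, 893, 68, 78, 103), (364, 883, 75, 65, 161), (366, 882, 80, 64, 108)]
297 [(362, 896, 67, 78, 71), (364, 885, 75, 64, 136), (366, 883, 80, 61, 105)]
298 [(362, 898, 67, 78, 39), (364, 883, 75, 60, 108), (366, 883, 80, 58, 97)]
299 [(362, 901, 66, 79, 8), (364, 835, 91, -1, 93), (366, 836, 95, 0, 95)]
300 [(362, 903, 66, 78, 0), (364, 838, 90, 0, 92), (366, 839, 94, 0, 106)]
301 [(362, 906, 65, 79, 7), (364, 906, 69, 78, 84), (366, 842, 93, 0, 112)]
302 [(362, 909
[... 983 characters left out ...]
, 62, 111)]
297 [(362, 896, 67, 79, 65), (364, 883, 75, 62, 130), (366, 882, 80, 61, 104)]
298 [(362, 900, 66, 80, 31), (364, 882, 76, 59, 104), (366, 883, 80, 59, 93)]
299 [(362, 901, 66, 79, 4), (364, 886, 75, 60, 93), (366, 886, 79, 59, 88)]
300 [(362, 904, 65, 79, 0), (364, 886, 75, 57, 85), (366, 888, 78, 59, 91)]
301 [(362, 905, 65, 78, 8), (364, 905, 69, 77, 69), (366, 887, 79, 54, 88)]
302 [(362, 909, 64, 79, 18), (364, 909, 68, 78, 49), (366, 888, 79, 52, 82)]
303 [(362, 909, 64, 77, 26), (364, 913, 67, 80, 26), (366, 850, 91, 3, 79)]
304 [(362, 912, 63, 77, 42), (364, 913, 67, 78, 12), (366, 851, 91, 1, 79)]
305 [(362, 850, 82, -2, 53), (364, 916, 66, 78, 0), (366, 853, 90, 0, 74)]
```

View pics/l6.png

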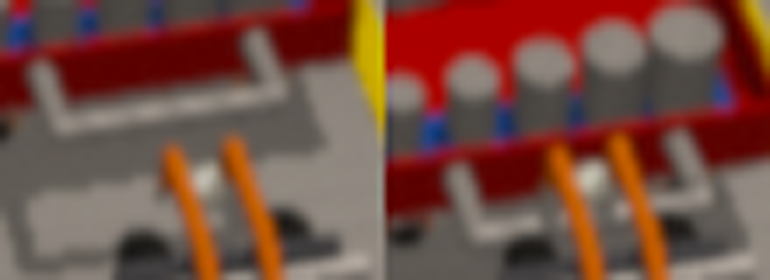

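Roller is back at its original height (~x 0.877) with the bar's front face beyond it (~0.888), so it snapped and rests on the buffers. I'll ease the push, release and lift.

```bash
python3 -m handwheel '[[[0,-0.007,0],0,0],[[0,-0.014,0],0,0],[[0,-0.014,0],0,0]]' | sed -n '2p;4p'; python3 -m handwheel '[[[0,0,0],0,20],[[0,0,0],0,34],[[0,0,0],0,34],[[0,0,0],0,34],[[0,0,-0.1],0,34],[[0,0,-0.2],0,34],[[0,0,-0.35],0,34],[[0,0,-0.6],0,34],[[0,0,-1],0,34],[[0,0,-1],0,34]]'; python3 -m handwheel '[[[0,-0.4,-0.3],0,34],[[0,-0.9,-0.5],0,34],[[0,-1,-0.5],0,34],[[0,-1,-0.5],0,34]]'|sed -n '1,4p'; python3 -m handwheel '[[[0,-0.5,0],0,34],[[0,-1,0],0,34],[[0,-1,0],0,34],[[0,-1,0],0,34],[[0,-1,0],0,34]]'|sed -n '1,4p'
python3 look.py l7
python3 - <<'E'
import cv2,numpy as np
a=cv2.imread("pics/l7s.png")[190:330,220:480]; b=cv2.imread("pics/l7t.png")[30:230,190:450]
cv2.imwrite("pics/l7.png",cv2.resize(np.vstack([a,b]),None,fx=1.7,fy=1.7,interpolation=cv2.INTER_CUBIC))
E
```

```text
tool_pos: [0.6757, 0.0724, 0.249]
ft_force: [-6.0, 0.2, 1.3]
time: 18.98
tool_pos: [0.6777, 0.0725, 0.3542]
tcp_rot: [2.206, 2.228, 0.009]
ft_force: [0.0, 0.9, 0.0]
width: 0.034
gripper_force: 0.0
time: 19.48
tool_pos: [0.576, 0.0714, 0.3991]
tcp_rot: [2.21, 2.232, 0.0]
ft_force: [0.3, -0.3, 0.3]
time: 20.1
tool_pos: [0.4782, 0.0703, 0.3991]
tcp_rot: [2.21, 2.231, 0.001]
ft_force: [0.4, 1.1, -0.3]
top 1700 ((785.1439208984375, 74.8476333618164), (147.95408630371094, 133.2871551513672), 0.7577136158943176)
grey 688 [0.88  0.135 0.068] [0.755 0.858 0.876]
scene 1757 ((784.7950439453125, 72.60893249511719), (149.49888610839844, 135.1514892578125), 0.7732369899749756)
grey 882 [0.88  0.133 0.068] [0.767 0.845 0.876]
[0.4777 0.0704 0.399 ] 0.0097 [ 0.1  0.7 -0.5] 20.2
```

View pics/l7.png

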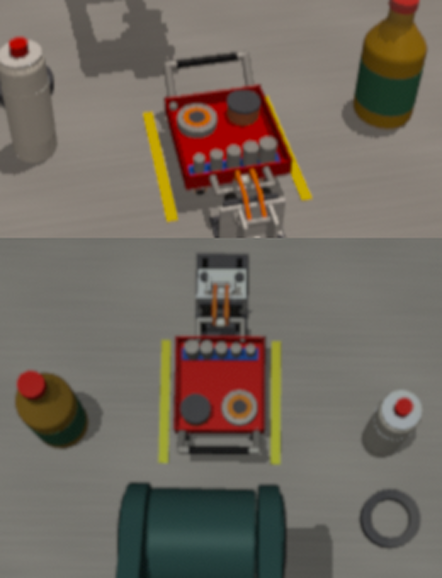

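The caddy stands between the lines with its bar (about (222,325)) under the lever, and the bottle, can and race are where they were. The nose is still at about x 0.885, so I'm handing in.

```bash
python3 -c "
from cell import manip
print(manip.close_job())"
```

```text
the job is handed in; nothing more can be done
None
```

The caddy is parked between the yellow lines with its bar snapped past the roller and resting on the buffers (measured push stayed under 8 N), released, bystanders undisturbed, and handed in at about 20 s; the right castor was seen trailing before the catch, but the left was hidden behind the nose bar and only inferred to be.

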